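# Load the copper bar in the roll feed and set the pinch tension

## Robot

A 6-joint arm with a two-finger parallel gripper is mounted at the origin on the work surface. World frame = base frame: x ahead of the robot, y to its left, z up, the work surface at z = 0. Lengths are in m, angles in rad, forces in N, time in s.
With the tool pointing down it reaches from about 0.25 to 0.725 m from the base axis. Payload 4 kg.
Tool frame: the origin (TCP) lies midway between the tips of the shut fingers; the grasp point (between the pads) lies 19 mm behind it; z points along the fingers, y is the line along which they close (so a half turn about z gives the same grasp; the last joint's range is limited). The gripper opens to 85 mm and grips with 20 to 120 N. Pads are 22 mm wide; open, the fingers measure 114 mm over their backs; the gripper's body (76 mm by 85 mm) begins 54 mm behind the grasp point. The pads swing forward as they close: fully open they stand 13 mm farther back than shut.
Start: joints at [-1.166, 0.241, 0.005, 1.335, 0, 1.571], TCP at [0.197, -0.46, 0.231] pointing down, gripper open.
Joint ranges: [-2.72, 2.72], [-1.05, 1.87], [-1.09, 1.28], [-1.99, 2.15], [-1.42, 1.44], [-3.14, 3.14]. Speed limits (rad/s): [2.79, 2.79, 3.14, 3.14, 3.14, 3.14].

## Interface

Orientations are given as a unit quaternion [x, y, z, w].
In Python, from workcell import bot gives the robot as it stands. The module is installed in compiled form; this text tells all that it offers.
- The arm moves only by the tool jog_arm, never from a script. Its argument "deltas" is a list of rows, each an object with "fingers": the opening, from 0 (shut) to 1 (fully open); "delta_pos": the shift along the tool's x, y, z normalised to -1 to 1, where 1 is 300 mm, a list of three; "yaw": the turn about the tool's z normalised to -1 to 1, where 1 is pi/4 rad. A call has 1 to 12 rows; each row is the pose to reach, as a shift and turn from the pose commanded when the call began, along the tool's axes at that moment; what a row does not reach only later rows make up. A row lasts 1/10 s, in which the tool goes at most 50 mm and 8.59 degrees, less where a joint would pass 70% of its speed; a pose out of reach is approached as far as the arm can. A call with a number of a shift or a turn outside -1 to 1 is refused whole. A call with a gripper value outside its range is refused whole. The fingers move at their own pace and stop on an object; the grip force is fixed at half the most. Time passes only in rows, so rows that repeat a pose let the fingers close. It gives the time, the measured TCP pose, the force, the opening and the grip force at its end, in the units of the state.
- bot.get_obs(): the state, without advancing time (a new reading comes with each control period).
- bot.camera(name): name is "scene" or "top" or "wrist"; returns a dict with "image" (384x512x3 uint8, red, green, blue), "range_z" (384x512 float32, m along the optical axis (not along the pixel's ray), 0 where there is no reading), "fx", "fy", "cx", "cy" (pixels), "rvec" (rotation vector, rad) and "tvec" (3), from world to camera coordinates, as OpenCV has them. Camera axes: x right, y down, z forward; pixel columns grow to the right and rows downward; lengths in m; the calibration is good to about 2 mm. A picture is of the moment at which its call begins.
- bot.job_done(): hands the job in; it is judged then, once.
The state is a dict: "clock": time; "joint_pos": joint angles; "joint_vel": joint speeds; "tau": joint torques, N m; "eef_pos": TCP position; "tool_rot": TCP orientation; "ft_force": force on the tool from outside, world axes, zero at the start; "ft_torque": the same for the moment, N m; "grip_width": finger opening in m; "grasp_force": force on a finger pad.
Only numpy, scipy, OpenCV 4.12 (cv2) and the standard library are available. Lean on these libraries where they do the work, as an engineer would, in place of code of your own. Each camera call takes 0.05 s, during which the arm holds its last target. There are 200 camera calls.

## Task

Lay the copper bar flat in the bed of the roll-feed station, between the two pairs of black rollers and about centred along its length, and let go of it. Then wind the blue tension wheel clockwise by its upright handle until the rollers press firmly on the bar and the gauge needle stands in the green band, never letting it run into the red, and let go. Leave the spare roller and the oil bottle where they are.

Things in the scene. Friction and masses are not known exactly. Their poses are not given: they have to be found in the camera images.
- bar: Loose square copper bar, 200 mm long, 20 x 20 mm, 0.55 to 0.8 kg. Origin at the centre of its underside, x along its length, z up. It starts on a green stock rest, on two wooden bearers, its underside 26 mm above the table; its middle 110 mm is free underneath, 18 mm clear of the rest's plate.
- sprung_face (a point): Midpoint between the faces of the two sprung rollers (the pair on the +x side), 68 mm above the table; when slack at x +10 mm from bed_center, yields up to 12 mm to +x. Its yoke, too, lies 30 mm behind the faces.
- drive_face (a point): Midpoint between the faces of the two wheel-driven rollers (the pair on the -x side), 68 mm above the table. At the start at x -26 to -21 mm from bed_center, so the 20 mm bar has 11 to 16 mm to spare. Winding moves it to +x. The low yoke that joins the rollers lies 30 mm behind their faces.
- station: Fixed roll-feed station: white base 50 mm high, x -120 to 260, y -230 to 110 mm in its frame. Origin on the table below the bed's middle, z up, yaw varies. Over the bed stand two pairs of black rollers (44 mm across, upright, at y -60 and 60 mm), rubber from z 59 to 85 mm, hubs up to 98 mm. The 76 mm between the two rollers of a pair is free for fingers. Gauge housing, 80 mm high: x 128 to 258 mm.
- bed_center (a point): Middle of the bed, 58 mm above the table, level with the two steel rests (8 mm above the base, at y -60 and 60 mm, 24 mm wide) that carry the bar's underside. Axes as the station; the bar lies along y. A bar laid with its centre line at x -3 to -5 mm is clear of both pairs; winding then pushes it against the sprung pair and on, to about x +6 to +10 mm when properly clamped.
- wheel_hub (a point): Centre of the blue tension wheel (112 mm across the rim, axis upright) at the height of the top of its rim, 96 mm above the table, at x = -20, y = -170 mm in the station's frame.
- crank_grip (a point): Point on the axis of the upright black handle on the blue wheel's rim: a cylinder 22 mm across, 50 mm tall, 50 mm from the wheel's axis, from 98 to 148 mm above the table; this point is at 128 mm. The handle spins freely on its pin, so a gripper can hold it from above and carry it round in a circle without turning.
- wheel (a joint): Angle of the tension wheel, rad, grows clockwise from above (tightening), 0 to 10.6; starts at 0 to 1.5. At 0 the handle is on the station's -x side of its hub. 3.2 mm of roller travel per rad. Stays where left. About 5 N at the handle while loose, 7 to 9 N at proper tension. With the bar in, rollers touch it at about 5 rad; green is about 7.0 to 8.1 rad, red from about 8.4.
- needle (a joint): Angle of the black needle (50 mm) of the white gauge (124 mm across, facing up, on the black housing beyond the rollers), rad, clockwise from above. 0 = slack, pointing to the station's -y. It shows how far the sprung rollers are pushed back (0.2 rad per mm), so it moves only when the bar is squeezed. Green band 1.2 to 1.9, about the station's -x direction; red from 2.1 on.
- dial_center (a point): Centre of the gauge's face, 86 mm above the table.
- rest: Fixed green stock rest, 170 x 90 mm, carrying the bar along its x at the start; origin at the centre of its underside. Left or right of the station; a fixed blue parts bin, 150 x 100 x 50 mm, is on the other side.
- spare_roller: Bystander: loose steel roller, 70 mm across, 50 mm tall, standing left of the station, beyond the stock rest or the bin.
- oil_bottle: Bystander: yellow oil bottle, 60 mm across, 140 mm tall, right of the station, beyond the stock rest or the bin.
Not all that is in view belongs to the job. Of the things that look like the bar, the smallest one is meant.

How it is judged:
By the outcome, as a careful person would: the job done as asked, in the order asked, and still so for the second after the job is handed in, with the robot touching nothing.
It also fails if it takes over 62 s, if anything falls off the work surface, if the arm or the gripper's body presses on something with over 40 N, if the wrist force passes 120 N, or if a joint passes its speed limit or range.

## Working session

There is one attempt and no reset: what is moved stays moved. The work goes in short steps, Python scripts to look and compute and a tool call to move; the robot and the scene stay as the last step left them, time stands still between calls to the robot, and variables do not carry over. Pictures are saved under pics/ and viewed, at most 10 in all, crops included, and the job is handed in when it is done.

Besides the shell and the picture viewer there is one more tool, called after "Request:" as name(argument=value, ...), one argument or row to a line, values as JSON. jog_arm: Moves the arm, as the interface text tells. Scaled input: -1 to 1 covers 300 mm each way for a shift and pi/4 rad each way for a turn. Its arguments: {"type":"object","properties":{"deltas":{"type":"array","items":{"type":"object","properties":{"fingers":{"type":"number"},"delta_pos":{"type":"array","items":{"type":"number"}},"yaw":{"type":"number"}}}}},"required":["deltas"]}

```bash
mkdir -p pics
cat > h.py <<'E'
import numpy as np, cv2
from workcell import bot
from scipy.spatial.transform import Rotation as R
def cam(n):
    c=bot.camera(n); c['Rm']=cv2.Rodrigues(np.array(c['rvec'],float))[0]; c['t']=np.array(c['tvec'],float).ravel(); return c
def save(c,f,box=None,s=1):
    im=c['image'][:,:,::-1]
    if box: im=im[box[1]:box[3],box[0]:box[2]]
    cv2.imwrite('pics/'+f,cv2.resize(im,None,fx=s,fy=s,interpolation=cv2.INTER_CUBIC))
def ray(c,u,v,z):
    d=c['Rm'].T@np.array([(u-c['cx'])/c['fx'],(v-c['cy'])/c['fy'],1]); o=-c['Rm'].T@c['t']
    return o+d*(z-o[2])/d[2]
def cloud(c):
    z=c['range_z']; v,u=np.indices(z.shape)
    p=np.stack([(u-c['cx'])/c['fx']*z,(v-c['cy'])/c['fy']*z,z],-1)-c['t']
    P=p@c['Rm']; P[z==0]=np.nan; return P
def mask(c,lo,hi): return cv2.inRange(cv2.cvtColor(c['image'],cv2.COLOR_RGB2HSV),np.array(lo),np.array(hi))
E
python3 - <<'E'
from h import *
a=cam('top');b=cam('scene');save(a,'top.png',s=1.5);save(b,'scene.png',s=1.5)
np.set_printoptions(precision=4,suppress=True)
print(bot.get_obs())
for c in(a,b):print(-c['Rm'].T@c['t'],c['fx'])
E
```

```text
{'clock': 0.1, 'joint_pos': array([-1.166 ,  0.2414,  0.0039,  1.3352,  0.    ,  1.5708]), 'joint_vel': array([ 0.0005, -0.0012,  0.0038, -0.0019, -0.0003, -0.0012]), 'tau': array([ -0.0004, -37.3139,  25.301 ,   0.0109,  -0.0001,   0.    ]), 'eef_pos': array([ 0.1967, -0.4591,  0.2305]), 'tool_rot': array([ 0.9796,  0.201 , -0.0002, -0.0009]), 'ft_force': array([-0.4963, -1.0461, -1.4984]), 'ft_torque': array([-0.0035, -0.0265, -0.0161]), 'grasp_force': 0.0, 'grip_width': 0.08507774508180047}
[0.1294 0.1216 1.6415] 412.094654044423
[1.2206 0.7307 1.3159] 393.1625109114482
```

View pics/top.png

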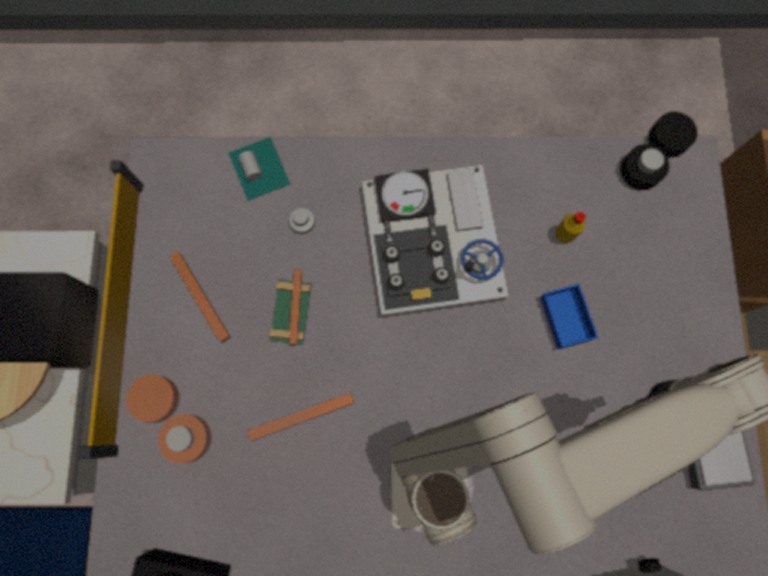

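View pics/scene.png

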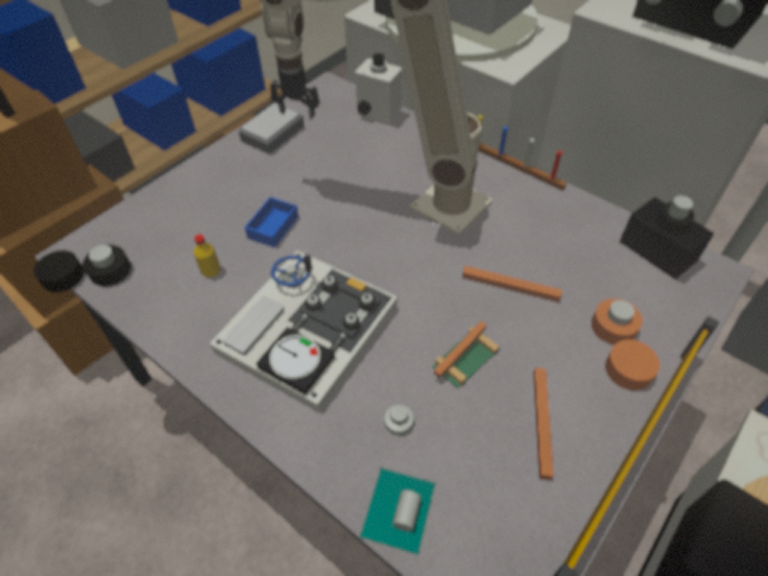

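Top view (1.5x pixels): three things look like the bar. They are the one on the green rest (295,305), a long strip at (200,297) and a long strip at (300,416). I choose the shortest, on the green rest with wooden bearers. The wheel is at (482,259), with its handle on the left at (468,267). The gauge is at (405,193) and the rollers are at (392,253), (437,246), (397,281) and (442,275).

Run:
```python
from h import *
np.set_printoptions(precision=4,suppress=True)
a=cam('top');P=cloud(a)
m=mask(a,(3,100,80),(13,255,255)); m[:, :100]=0
cs=[c for c in cv2.findContours(m,cv2.RETR_EXTERNAL,cv2.CHAIN_APPROX_NONE)[0] if cv2.contourArea(c)>60]
for c in cs:
    r=cv2.minAreaRect(c); q=cv2.boxPoints(r); w=[ray(a,*x,0.046)[:2] for x in q]; cen=ray(a,*r[0],.046)
    s=[w[(i+1)%4]-w[i] for i in range(4)]; L=max(s,key=np.linalg.norm)
    print('bar',r[0],cen,np.linalg.norm(s[0]),np.linalg.norm(s[1]),np.degrees(np.arctan2(L[1],L[0]))%180, np.nanmedian(P[int(r[0][1]),int(r[0][0])]))
# station features
m=mask(a,(100,100,50),(125,255,255)); m[:, :300]=0; m[185:]=0
for c in cv2.findContours(m,cv2.RETR_EXTERNAL,cv2.CHAIN_APPROX_NONE)[0]:
    if cv2.contourArea(c)>60: r=cv2.fitEllipse(c); print('wheel',r, ray(a,*r[0],.096))
for n,u,v,z in(('dial',405,193,.086),('r1',392,253,.098),('r2',437,246,.098),('r3',397,281,.098),('r4',442,275,.098),('handle',468,267,.148),('hub',482,259,.096)):
    print(n,ray(a,u/1.5,v/1.5,z), P[int(v/1.5),int(u/1.5)])
save(a,'st.png',(170,100,350,240),4)
```

```text
bar (122.0, 292.0) [0.1198 0.6182 0.046 ] 0.12143365397268431 0.11710460251924736 89.87694224462268 0.12000869318029246
bar (199.78439331054688, 277.4165954589844) [0.1729 0.3272 0.046 ] 0.2756818098915905 0.026921952219717896 110.00535883748894 0.17496700015493452
bar (108.5, 265.0) [0.22  0.677 0.046] 0.06545656735904128 0.11320818611425919 4.837651459703819 0.2194235012889072
bar (196.6575927734375, 204.47860717773438) [0.4549 0.3475 0.046 ] 0.1982743115088779 0.02154036975987936 178.2988771767591 0.35023457122828666
bar (132.57351684570312, 197.4558868408203) [0.4839 0.6025 0.046 ] 0.029026811577594305 0.27878852051374625 32.97869858298009 0.4900266146522162
dial [0.7573 0.0559 0.086 ] [0.7581 0.0561 0.0913]
r1 [0.5862 0.0921 0.098 ] [0.5886 0.0934 0.0989]
r2 [ 0.6049 -0.0253  0.098 ] [ 0.603  -0.0235  0.1041]
r3 [0.5111 0.0797 0.098 ] [0.5112 0.0824 0.1032]
r4 [ 0.5268 -0.0364  0.098 ] [ 0.5296 -0.0344  0.0923]
handle [ 0.5344 -0.0969  0.148 ] [ 0.5345 -0.0969  0.1479]
hub [ 0.57   -0.1416  0.096 ] [ 0.5719 -0.1399  0.0987]
```

View pics/st.png

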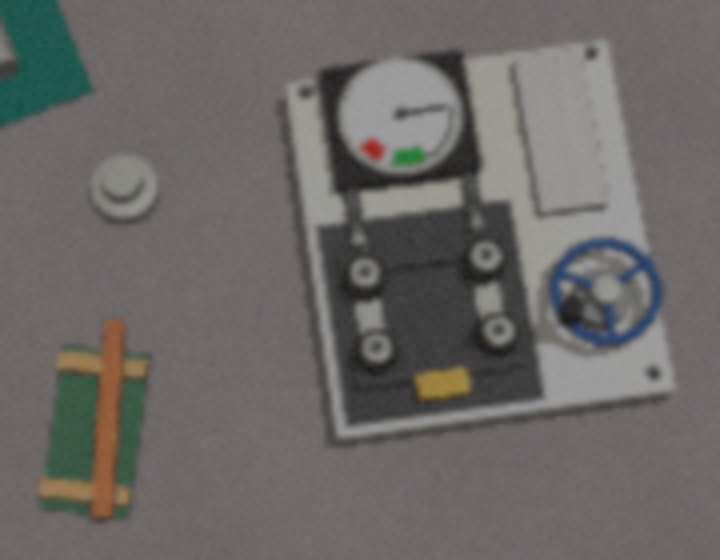

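The crop confirms the choice: the orange bar on the green rest measures 198 x 21 mm, centred at crop pixel (107,420). The other two are about 277 mm long. The wheel handle is at crop (572,310), the hub at (605,288), and the needle points right (slack).

Request:
jog_arm(
  deltas=[
    {"delta_pos": [0.84,-0.58,-0.1],"yaw": -0.9,"fingers": 1},
    {"delta_pos": [0.84,-0.58,-0.1],"yaw": -0.9,"fingers": 1},
    {"delta_pos": [0.84,-0.58,-0.1],"yaw": -0.9,"fingers": 1},
    {"delta_pos": [0.84,-0.58,-0.1],"yaw": -0.9,"fingers": 1},
    {"delta_pos": [0.84,-0.58,-0.1],"yaw": -0.9,"fingers": 1},
    {"delta_pos": [0.84,-0.58,-0.1],"yaw": -0.9,"fingers": 1},
    {"delta_pos": [0.84,-0.58,-0.1],"yaw": -0.9,"fingers": 1},
    {"delta_pos": [0.84,-0.58,-0.1],"yaw": -0.9,"fingers": 1},
  ],
)

```text
clock: 0.95
eef_pos: [0.3606, -0.1992, 0.2613]
tool_rot: [0.848, 0.529, -0.0, 0.0]
ft_force: [-1.1, 0.4, 0.1]
grip_width: 0.0851
grasp_force: 0.0
```

```bash
cat >> h.py <<'E'
def pose():
    o=bot.get_obs(); X=R.from_quat(o['tool_rot']).as_matrix(); return o,np.array(o['eef_pos']),X
def go(x,y,z,th):
    """units for a move to world xyz, tool-x angle th (deg)"""
    o,p,X=pose(); cur=np.degrees(np.arctan2(X[1,0],X[0,0])); d=X.T@(np.array([x,y,z])-p)/.3
    dy=-((th-cur+180)%360-180)/45
    print('p',p.round(4),'th',cur.round(2),'delta',d.round(4),'yaw',dy.round(3),'t',o['clock'],'j',np.round(o['joint_pos'],2),'F',np.round(o['ft_force'],1))
E
python3 -c "
from h import *
go(.44,.2,.25,120); go(.455,.3475,.25,178)"
```

```text
p [ 0.3606 -0.1992  0.2613] th 63.93 delta [ 1.3117 -0.3472  0.0372] yaw -1.246 t 0.95 j [-0.5   0.05 -0.14  1.38 -0.    1.52] F [-1.1  0.4  0.1]
p [ 0.3606 -0.1992  0.2613] th 63.93 delta [ 1.7753 -0.5183  0.037 ] yaw -2.535 t 0.95 j [-0.5   0.05 -0.14  1.38 -0.    1.52] F [-1.1  0.4  0.1]
```

Request:
jog_arm(
  deltas=[
    {"delta_pos": [0.95,-0.25,0.04],"yaw": -0.95,"fingers": 1},
    {"delta_pos": [0.95,-0.25,0.04],"yaw": -0.95,"fingers": 1},
    {"delta_pos": [0.95,-0.25,0.04],"yaw": -0.95,"fingers": 1},
    {"delta_pos": [0.95,-0.25,0.04],"yaw": -0.95,"fingers": 1},
    {"delta_pos": [0.95,-0.25,0.04],"yaw": -0.95,"fingers": 1},
    {"delta_pos": [0.95,-0.25,0.04],"yaw": -0.95,"fingers": 1},
    {"delta_pos": [0.95,-0.25,0.04],"yaw": -0.95,"fingers": 1},
  ],
)

```text
clock: 1.65
eef_pos: [0.4199, 0.0909, 0.2484]
tool_rot: [0.597, 0.802, 0.0, -0.0]
ft_force: [0.9, -1.5, -0.6]
grip_width: 0.0855
grasp_force: 0.0
```

```bash
python3 -c "
from h import *
go(.455,.3475,.25,178)"
```

```text
p [0.4199 0.0909 0.2484] th 106.71 delta [ 0.7856  0.3579 -0.0046] yaw -1.584 t 1.65 j [ 0.21  0.09 -0.13  1.35  0.    1.49] F [ 0.9 -1.5 -0.6]
```

Request:
jog_arm(
  deltas=[
    {"delta_pos": [0.785,0.358,0],"yaw": -0.9,"fingers": 1},
    {"delta_pos": [0.785,0.358,0],"yaw": -0.9,"fingers": 1},
    {"delta_pos": [0.785,0.358,0],"yaw": -0.9,"fingers": 1},
    {"delta_pos": [0.785,0.358,0],"yaw": -0.9,"fingers": 1},
    {"delta_pos": [0.785,0.358,0],"yaw": -0.9,"fingers": 1},
    {"delta_pos": [0.785,0.358,0],"yaw": -0.9,"fingers": 1},
    {"delta_pos": [0.785,0.358,0],"yaw": -0.9,"fingers": 1},
  ],
)

```text
clock: 2.35
eef_pos: [0.4564, 0.3437, 0.2479]
tool_rot: [0.285, 0.958, -0.001, -0.0]
ft_force: [-0.5, -0.9, -0.1]
grip_width: 0.0854
grasp_force: 0.0
```

Request:
jog_arm(
  deltas=[
    {"delta_pos": [0,0,0],"yaw": -0.684,"fingers": 1},
    {"delta_pos": [0,0,0],"yaw": -0.684,"fingers": 1},
    {"delta_pos": [0,0,0],"yaw": -0.684,"fingers": 1},
    {"delta_pos": [0,0,0],"yaw": -0.684,"fingers": 1},
    {"delta_pos": [0,0,0],"yaw": -0.684,"fingers": 1},
  ],
)

```text
clock: 2.85
eef_pos: [0.4562, 0.3413, 0.2496]
tool_rot: [0.022, 1.0, -0.001, -0.0]
ft_force: [0.0, 0.4, -0.1]
grip_width: 0.0858
grasp_force: 0.0
```

```bash
cat > bar.py <<'E'
from h import *
def bar(c,z,amin=200):
    m=mask(c,(3,100,60),(15,255,255))
    for k in cv2.findContours(m,cv2.RETR_EXTERNAL,cv2.CHAIN_APPROX_NONE)[0]:
        if cv2.contourArea(k)<amin: continue
        w=np.array([ray(c,*x[0],z)[:2]*1000 for x in k],np.float32); r=cv2.minAreaRect(w); q=cv2.boxPoints(r)
        s=[q[1]-q[0],q[2]-q[1]]; L=max(s,key=np.linalg.norm)
        print('bar cen mm',np.round(r[0],1),np.round(r[1],1),'ang',np.degrees(np.arctan2(L[1],L[0]))%180)
E
python3 -c "
from bar import *
go(.455,.3475,.25,178); c=cam('wrist'); save(c,'w1.png'); print(-c['Rm'].T@c['t'],c['fx']); bar(c,.046)"
```

```text
p [0.4562 0.3413 0.2496] th 177.45 delta [ 0.005   0.0205 -0.0014] yaw -0.012 t 2.85 j [ 0.64  0.38  0.24  1.44 -0.    0.69] F [ 0.   0.4 -0.1]
[0.38502348 0.34426068 0.39184465] 343.3615376807546
bar cen mm [455.7 571.2] [197.2  34.8] ang 32.969696
bar cen mm [458.2 348.5] [ 48.6 197.7] ang 169.85458
```

View pics/w1.png

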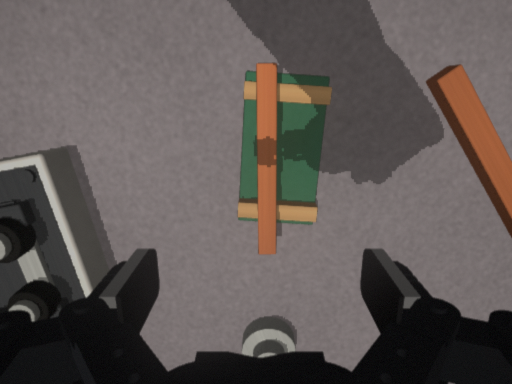

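The wrist view shows the bar upright in the image, from (266,65) to (267,254), over the wooden bearers. The fingers are at (135,280) and (390,280). My mask merged the bearers with the bar, so I tighten it.

```bash
sed -i 's/(3,100,60),(15,255,255)/(3,150,60),(hm,255,255)/; s/amin=200/amin=200,hm=11/' bar.py; python3 -c "
from bar import *
c=cam('wrist'); h=cv2.cvtColor(c['image'],cv2.COLOR_RGB2HSV); print(h[80,266],h[150,266],h[240,267],h[92,310],h[212,300])
bar(c,.046)
for u,v in((257,65),(276,65),(259,254),(275,254),(266,65),(267,254)): print(u,v,ray(c,u,v,.046))
for y in (75,120,160,200,245):
    r=np.where(mask(c,(3,150,60),(11,255,255))[y,240:290])[0]+240; print(y,r.min(),r.max())
"
```

```text
[ 10 159 186] [ 10 151 113] [ 10 153 168] [ 16 120 121] [ 16 121 186]
bar cen mm [455.9 571.5] [195.4  33.2] ang 33.005974
bar cen mm [457.7 347.5] [ 18.7 195.6] ang 178.1469
257 65 [0.36064434 0.34297614 0.046     ]
276 65 [0.36145674 0.36095389 0.046     ]
259 254 [0.55742277 0.33593497 0.046     ]
275 254 [0.55820626 0.3536408  0.046     ]
266 65 [0.36102918 0.3514923  0.046     ]
267 254 [0.55781454 0.34478826 0.046     ]
75 256 275
120 257 275
160 259 274
200 258 275
245 259 274
```

```bash
python3 -c "
from h import *
go(.458,.348,.022,178.2)"
```

```text
p [0.4561 0.3423 0.2496] th 177.42 delta [-0.0054  0.0198  0.7586] yaw -0.017 t 2.95 j [ 0.64  0.38  0.24  1.44 -0.    0.69] F [ 0.  -0.3 -0.1]
```

Request:
jog_arm(
  deltas=[
    {"delta_pos": [-0.005,0.019,0.15],"yaw": -0.017,"fingers": 1},
    {"delta_pos": [-0.005,0.019,0.3],"yaw": -0.017,"fingers": 1},
    {"delta_pos": [-0.005,0.019,0.42],"yaw": -0.017,"fingers": 1},
    {"delta_pos": [-0.005,0.019,0.53],"yaw": -0.017,"fingers": 1},
    {"delta_pos": [-0.005,0.019,0.62],"yaw": -0.017,"fingers": 1},
    {"delta_pos": [-0.005,0.019,0.69],"yaw": -0.017,"fingers": 1},
    {"delta_pos": [-0.005,0.019,0.73],"yaw": -0.017,"fingers": 1},
    {"delta_pos": [-0.005,0.019,0.758],"yaw": -0.017,"fingers": 1},
    {"delta_pos": [-0.005,0.019,0.758],"yaw": -0.017,"fingers": 1},
    {"delta_pos": [-0.005,0.019,0.758],"yaw": -0.017,"fingers": 1},
  ],
)

```text
clock: 3.95
eef_pos: [0.4579, 0.3505, 0.0229]
tool_rot: [0.013, 1.0, 0.0, 0.001]
ft_force: [0.3, -0.5, 0.1]
grip_width: 0.0854
grasp_force: 0.0
```

```bash
python3 -c "
from h import *
go(.458,.348,.022,178.2)"
```

```text
p [0.4579 0.3505 0.0229] th 178.46 delta [-0.0006 -0.0084  0.0028] yaw 0.006 t 3.95 j [ 0.65  0.56 -0.1   0.91 -0.    0.68] F [ 0.3 -0.5  0.1]
```

Request:
jog_arm(
  deltas=[
    {"delta_pos": [0,-0.006,0],"yaw": 0,"fingers": 0},
    {"delta_pos": [0,-0.006,0],"yaw": 0,"fingers": 0},
    {"delta_pos": [0,-0.006,0],"yaw": 0,"fingers": 0},
    {"delta_pos": [0,-0.006,0],"yaw": 0,"fingers": 0},
    {"delta_pos": [0,-0.006,0],"yaw": 0,"fingers": 0},
    {"delta_pos": [0,-0.006,0],"yaw": 0,"fingers": 0},
    {"delta_pos": [0,-0.006,0],"yaw": 0,"fingers": 0},
    {"delta_pos": [0,-0.006,0],"yaw": 0,"fingers": 0},
    {"delta_pos": [0,-0.006,0],"yaw": 0,"fingers": 0},
    {"delta_pos": [0,-0.006,0],"yaw": 0,"fingers": 0},
  ],
)

```text
clock: 4.95
eef_pos: [0.4574, 0.3485, 0.0224]
tool_rot: [0.013, 1.0, 0.0, 0.0]
ft_force: [-1.1, -1.5, 5.1]
grip_width: 0.0186
grasp_force: 60.2
```

Request:
jog_arm(
  deltas=[
    {"delta_pos": [0,0,-0.1],"yaw": 0,"fingers": 0},
    {"delta_pos": [0,0,-0.2],"yaw": 0,"fingers": 0},
    {"delta_pos": [0,0,-0.3],"yaw": 0,"fingers": 0},
    {"delta_pos": [0,0,-0.4],"yaw": 0,"fingers": 0},
    {"delta_pos": [0,0,-0.5],"yaw": 0,"fingers": 0},
    {"delta_pos": [0,0,-0.6],"yaw": 0,"fingers": 0},
    {"delta_pos": [0,0,-0.65],"yaw": 0,"fingers": 0},
    {"delta_pos": [0,0,-0.65],"yaw": 0,"fingers": 0},
  ],
)

```text
clock: 5.75
eef_pos: [0.4576, 0.349, 0.2177]
tool_rot: [0.013, 1.0, 0.001, 0.001]
ft_force: [0.1, 0.1, -7.3]
grip_width: 0.0188
grasp_force: 60.4
```

```bash
python3 -c "
from bar import *
go(.52,.1,.22,99); c=cam('wrist'); save(c,'w2.png'); bar(c,.19+.046,800)"
```

```text
p [0.4576 0.349  0.2177] th 178.49 delta [-0.2298 -0.8242 -0.0084] yaw 1.766 t 5.75 j [0.65 0.4  0.19 1.36 0.   0.68] F [ 0.1  0.1 -7.3]
bar cen mm [409.1 434.2] [66.4 13.3] ang 32.96911
bar cen mm [428.2 349.4] [ 20.2 139.2] ang 178.16055
```

View pics/w2.png

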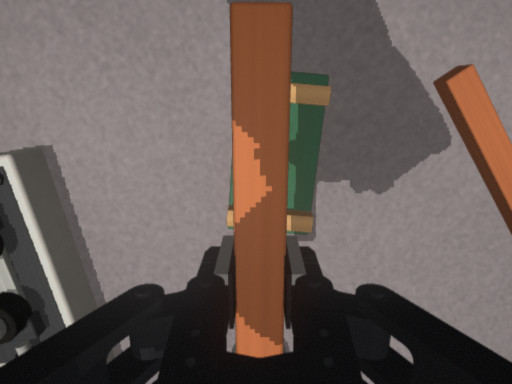

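The bar is held level in the fingers, its far end at image row 5 and near end at row 355. The station's rollers are visible at lower left. Next I compute the grasp offset along the bar and a station pose fit from the top view.

Run:
```python
from h import *
np.set_printoptions(precision=4,suppress=True)
c=cam('wrist'); print('bar ends',ray(c,262,4,.2417),ray(c,261,355,.2417))
a=cam('top')
# screws, base corners, rollers (crop 4x coords)
f=lambda u,v,z: ray(a,(u+.5)/4+170-.5,(v+.5)/4+100-.5,z)[:2]
s=[f(305,92,.05),f(591,52,.05),f(653,373,.05)]
print('screws',*s, [np.degrees(np.arctan2(*(s[1]-s[0])[[1,0]])),np.degrees(np.arctan2(*(s[1]-s[2])[[1,0]]))])
# roller hubs: bright blobs within dark; refine by white centroid near guess
g=cv2.cvtColor(a['image'],cv2.COLOR_RGB2GRAY).astype(float)
pts=[]
for u,v in((364,273),(485,255),(375,348),(498,331)):
    u0,v0=u/4+170,v/4+100
    ui,vi=int(round(u0)),int(round(v0)); w=g[vi-3:vi+4,ui-3:ui+4]; w=np.clip(w-np.percentile(w,60),0,None)
    vv,uu=np.indices(w.shape); q=ray(a,ui-3+(uu*w).sum()/w.sum(),vi-3+(vv*w).sum()/w.sum(),.098)[:2]; pts.append(q); print('hub',q)
d1=pts[0]-pts[1]; d2=pts[2]-pts[3]
for d in(d1,d2): print('yaw',np.degrees(np.arctan2(-d[0],d[1])),np.linalg.norm(d))
for p,q in((pts[0],pts[2]),(pts[1],pts[3])): d=p-q; print('yawx',np.degrees(np.arctan2(d[1],d[0])),np.linalg.norm(d))
h=f(605,289,.096);D=f(402,114,.086);print('hub',h,'dial',D)
```

```text
bar ends [0.36   0.3513 0.2417] [0.4892 0.3478 0.2417]
screws [0.7987 0.1538] [ 0.8425 -0.1434] [ 0.4998 -0.1918] [np.float64(-81.6215050619896), np.float64(8.037910945637151)]
hub [0.587  0.0927]
hub [ 0.6032 -0.0249]
hub [0.5109 0.0807]
hub [ 0.5293 -0.0377]
yaw 7.860884214779461 0.11868417418073038
yaw 8.855540493888107 0.1198692852454126
yawx 8.97012735422409 0.07701241539067566
yawx 9.892772567992093 0.0749642878142283
hub [ 0.5732 -0.1399] dial [0.7597 0.0554]
```

Request:
jog_arm(
  deltas=[
    {"delta_pos": [-0.2,-0.6,0],"yaw": 0.9,"fingers": 0},
    {"delta_pos": [-0.2,-0.6,0],"yaw": 0.9,"fingers": 0},
    {"delta_pos": [-0.2,-0.6,0],"yaw": 0.9,"fingers": 0},
    {"delta_pos": [-0.2,-0.6,0],"yaw": 0.9,"fingers": 0},
    {"delta_pos": [-0.2,-0.6,0],"yaw": 0.9,"fingers": 0},
    {"delta_pos": [-0.2,-0.6,0],"yaw": 0.9,"fingers": 0},
  ],
)

```text
clock: 6.5
eef_pos: [0.5115, 0.1651, 0.2146]
tool_rot: [0.36, 0.933, -0.001, -0.002]
ft_force: [0.2, -0.2, -6.3]
grip_width: 0.0188
grasp_force: 61.0
```

```bash
python3 -c "
from h import *
go(.56,.032,.23,98.5)"
```

```text
p [0.5115 0.1651 0.2146] th 137.83 delta [-0.4176 -0.2205 -0.0516] yaw 0.874 t 6.5 j [0.31 0.33 0.08 1.33 0.   1.05] F [ 0.2 -0.2 -6.3]
```

Request:
jog_arm(
  deltas=[
    {"delta_pos": [-0.418,-0.22,-0.05],"yaw": 0.874,"fingers": 0},
    {"delta_pos": [-0.418,-0.22,-0.05],"yaw": 0.874,"fingers": 0},
    {"delta_pos": [-0.418,-0.22,-0.05],"yaw": 0.874,"fingers": 0},
    {"delta_pos": [-0.418,-0.22,-0.05],"yaw": 0.874,"fingers": 0},
    {"delta_pos": [-0.418,-0.22,-0.05],"yaw": 0.874,"fingers": 0},
    {"delta_pos": [-0.418,-0.22,-0.05],"yaw": 0.874,"fingers": 0},
    {"delta_pos": [-0.418,-0.22,-0.05],"yaw": 0.874,"fingers": 0},
    {"delta_pos": [-0.418,-0.22,-0.05],"yaw": 0.874,"fingers": 0},
  ],
)

```text
clock: 7.3
eef_pos: [0.561, 0.0348, 0.2313]
tool_rot: [0.65, 0.76, -0.0, -0.0]
ft_force: [0.5, 0.9, -6.7]
grip_width: 0.0189
grasp_force: 61.0
```

```bash
python3 -c "
from bar import *
go(.56,.032,.23,98.5); c=cam('wrist'); save(c,'w3.png',s=1.5); print(-c['Rm'].T@c['t'])"
```

```text
p [0.561  0.0348 0.2313] th 98.86 delta [-0.0088 -0.0046  0.0042] yaw 0.008 t 7.3 j [0.06 0.37 0.18 1.38 0.   1.48] F [ 0.5  0.9 -6.7]
[0.55006409 0.10479886 0.37352579]
```

View pics/w3.png

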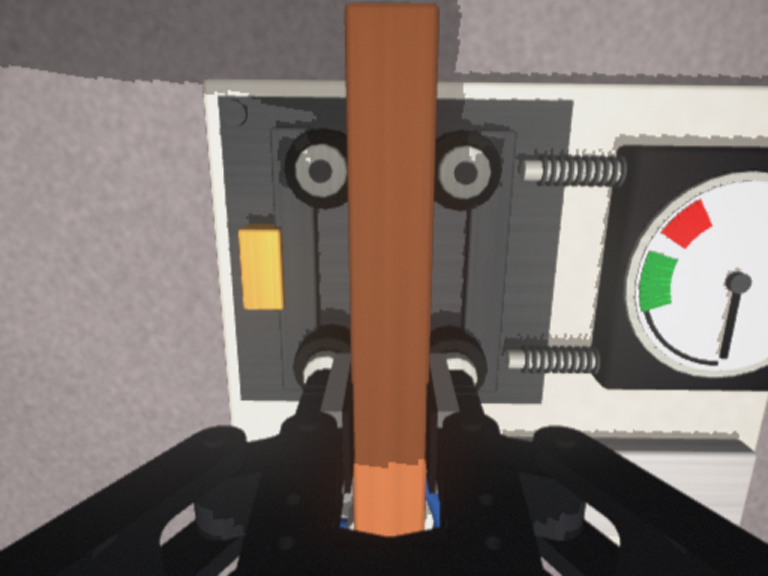

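The wrist view over the bed shows the +y hubs at (320,171) and (465,171), the bar end at (347..438, 5), and the dial centre at (739,282) with the needle slack. The rollers on the -y side peek out at (325,365) and (459,365).

Run:
```python
from h import *
np.set_printoptions(precision=4,suppress=True)
c=cam('wrist'); f=lambda u,v,z: ray(c,u/1.5-.17,v/1.5-.17,z)[:2]
A,B=f(320,171,.098),f(465,171,.098); D=f(739,282,.086)
o,p,X=pose(); zt=p[2]+.024
m=mask(c,(3,120,30),(13,255,255)); 
for v in(20,100,200,290):
    r=np.where(m[v,210:310])[0]+210; e0,e1=ray(c,r.min()-.5,v,zt),ray(c,r.max()+.5,v,zt); print(v,(e0+e1)[:2]/2,np.linalg.norm(e1-e0))
print('hubs',A,B,np.linalg.norm(B-A),np.degrees(np.arctan2(*(B-A)[::-1])),'dial',D)
for y in (8.2,8.8):
    Rz=R.from_euler('z',y,degrees=True).as_matrix()[:2,:2]
    print(y,'origin from sprung hub',B-Rz@[.032,.06],'tcp in st',Rz.T@(p[:2]-(B-Rz@[.032,.06])),'dial st',Rz.T@(D-(B-Rz@[.032,.06])))
print('barend top row3',f(392,4,zt),'tcp',p)
```

```text
20 [0.547  0.1259] 0.019379504798109046
100 [0.5506 0.102 ] 0.019608262642489462
200 [0.556  0.0675] 0.019126341463655643
290 [0.5611 0.0309] 0.01955479944385005
hubs [0.5166 0.0823] [0.5915 0.094 ] 0.07584760609151042 8.864241179895528 dial [0.7625 0.0562]
8.2 origin from sprung hub [0.5684 0.03  ] tcp in st [-0.0065  0.0056] dial st [ 0.1958 -0.0017]
8.8 origin from sprung hub [0.5691 0.0298] tcp in st [-0.0071  0.006 ] dial st [ 0.1952 -0.0034]
barend top row3 [0.5465 0.1307] tcp [0.5612 0.0346 0.2317]
```

```bash
python3 -c "
from h import *
go(.5645,.032,.125,98.6)"
```

```text
p [0.5612 0.0346 0.2317] th 98.8 delta [-0.0103  0.0098  0.3555] yaw 0.004 t 7.4 j [ 0.06  0.37  0.18  1.38 -0.    1.48] F [ 0.2 -0.5 -6.3]
```

Request:
jog_arm(
  deltas=[
    {"delta_pos": [-0.01,0.01,0.1],"yaw": 0.004,"fingers": 0},
    {"delta_pos": [-0.01,0.01,0.2],"yaw": 0.004,"fingers": 0},
    {"delta_pos": [-0.01,0.01,0.29],"yaw": 0.004,"fingers": 0},
    {"delta_pos": [-0.01,0.01,0.34],"yaw": 0.004,"fingers": 0},
    {"delta_pos": [-0.01,0.01,0.36],"yaw": 0.004,"fingers": 0},
    {"delta_pos": [-0.01,0.01,0.36],"yaw": 0.004,"fingers": 0},
  ],
)

```text
clock: 8.0
eef_pos: [0.5642, 0.0316, 0.1232]
tool_rot: [0.653, 0.758, -0.001, -0.001]
ft_force: [0.1, 1.6, -6.2]
grip_width: 0.0189
grasp_force: 60.8
```

```bash
cat > chk.py <<'E'
from h import *
np.set_printoptions(precision=4,suppress=True)
def edges(c,zt,rows):
    m=mask(c,(3,120,30),(13,255,255))
    for v in rows:
        r=np.where(m[v,200:320])[0]+200
        if len(r): e0,e1=ray(c,r.min()-.5,v,zt),ray(c,r.max()+.5,v,zt); print(v,r.min(),r.max(),(e0+e1)[:2]/2,np.linalg.norm(e1-e0))
E
python3 - <<'E'
from chk import *
go(.5645,.032,.0555,98.6); c=cam('wrist'); o,p,X=pose(); edges(c,p[2]+.024,(15,60,100,150,200,250)); save(c,'w4.png',s=1.5)
E
```

```text
p [0.5642 0.0316 0.1232] th 98.53 delta [0.0011 0.0015 0.2257] yaw -0.002 t 8.0 j [ 0.06  0.44 -0.    1.13  0.    1.48] F [ 0.1  1.6 -6.2]
15 230 291 [0.5505 0.1241] 0.019151868643436067
60 231 290 [0.5525 0.1112] 0.01917313960710307
100 232 290 [0.5545 0.099 ] 0.019449603720094875
150 232 288 [0.5566 0.0825] 0.019563752970476998
200 234 286 [0.5593 0.0647] 0.018971546731984215
250 234 286 [0.5623 0.0453] 0.019822251508118113
```

View pics/w4.png

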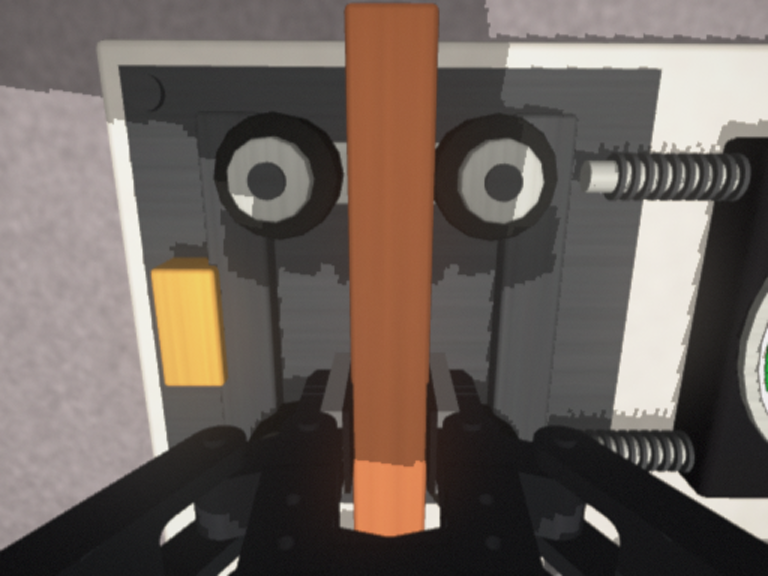

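Hub tops are now at (267,180) and (503,181), with the bar (347–438) between them.

Run:
```python
from chk import *
c=cam('wrist'); f=lambda u,v,z: ray(c,u/1.5-.17,v/1.5-.17,z)[:2]
A,B=f(267,180,.098),f(503,181,.098); print(A,B,np.linalg.norm(A-B),np.degrees(np.arctan2(*(B-A)[::-1])))
Rz=R.from_euler('z',8.4,degrees=True).as_matrix()[:2,:2]; O=B-Rz@[.032,.06]; print('O',O)
for q in([.5505,.1241],[.5545,.099],[.5593,.0647],[.5623,.0453],f(392,4,pose()[1][2]+.024)): print('bar st',Rz.T@(np.array(q)-O))
```

```text
[0.5175 0.0827] [0.5925 0.0937] 0.07586037750175523 8.30990853748145
O [0.5696 0.0297]
bar st [-0.0051  0.0962]
bar st [-0.0048  0.0708]
bar st [-0.0051  0.0362]
bar st [-0.005   0.0165]
bar st [-0.0041  0.0996]
```

Request:
jog_arm(
  deltas=[
    {"delta_pos": [0,0.002,0.06],"yaw": 0,"fingers": 0},
    {"delta_pos": [0,0.002,0.12],"yaw": 0,"fingers": 0},
    {"delta_pos": [0,0.002,0.17],"yaw": 0,"fingers": 0},
    {"delta_pos": [0,0.002,0.2],"yaw": 0,"fingers": 0},
    {"delta_pos": [0,0.002,0.215],"yaw": 0,"fingers": 0},
    {"delta_pos": [0,0.002,0.224],"yaw": 0,"fingers": 0},
    {"delta_pos": [0,0.002,0.224],"yaw": 0,"fingers": 0},
    {"delta_pos": [0,0.002,0.224],"yaw": 0,"fingers": 0},
  ],
)

```text
clock: 8.9
eef_pos: [0.566, 0.0315, 0.0575]
tool_rot: [0.653, 0.757, 0.001, 0.001]
ft_force: [0.5, 0.5, -7.4]
grip_width: 0.0191
grasp_force: 60.9
```

Still hanging freely, so I lower by small steps.

Request:
jog_arm(
  deltas=[
    {"delta_pos": [0,0,0.003],"yaw": 0,"fingers": 0},
    {"delta_pos": [0,0,0.006],"yaw": 0,"fingers": 0},
    {"delta_pos": [0,0,0.008],"yaw": 0,"fingers": 0},
    {"delta_pos": [0,0,0.008],"yaw": 0,"fingers": 0},
  ],
)

```text
clock: 9.3
eef_pos: [0.5654, 0.0315, 0.0544]
tool_rot: [0.653, 0.757, 0.0, 0.0]
ft_force: [-0.4, -1.1, -6.0]
grip_width: 0.019
grasp_force: 61.2
```

Request:
jog_arm(
  deltas=[
    {"delta_pos": [0,0,0.002],"yaw": 0,"fingers": 0},
    {"delta_pos": [0,0,0.004],"yaw": 0,"fingers": 0},
    {"delta_pos": [0,0,0.004],"yaw": 0,"fingers": 0},
  ],
)

```text
clock: 9.6
eef_pos: [0.5655, 0.0315, 0.0544]
tool_rot: [0.653, 0.757, 0.0, 0.0]
ft_force: [-3.6, -0.1, 6.4]
grip_width: 0.0188
grasp_force: 62.6
```

Contact is made: the wrist force rose by 12 N. I open just enough to let go.

Request:
jog_arm(
  deltas=[
    {"delta_pos": [0,0,0],"yaw": 0,"fingers": 0.38},
    {"delta_pos": [0,0,0],"yaw": 0,"fingers": 0.38},
    {"delta_pos": [0,0,0],"yaw": 0,"fingers": 0.38},
    {"delta_pos": [0,0,0],"yaw": 0,"fingers": 0.38},
    {"delta_pos": [0,0,0],"yaw": 0,"fingers": 0.38},
  ],
)

```text
clock: 10.1
eef_pos: [0.5656, 0.0315, 0.0531]
tool_rot: [0.653, 0.757, 0.0, 0.0]
ft_force: [-0.4, -0.2, -1.0]
grip_width: 0.0326
grasp_force: 0.0
```

Request:
jog_arm(
  deltas=[
    {"delta_pos": [0,0,-0.03],"yaw": 0,"fingers": 0.38},
    {"delta_pos": [0,0,-0.07],"yaw": 0,"fingers": 0.38},
    {"delta_pos": [0,0,-0.15],"yaw": 0,"fingers": 0.38},
    {"delta_pos": [0,0,-0.3],"yaw": 0,"fingers": 0.38},
    {"delta_pos": [0,0,-0.45],"yaw": 0,"fingers": 0.38},
    {"delta_pos": [0,0,-0.58],"yaw": 0,"fingers": 0.38},
    {"delta_pos": [0,0,-0.58],"yaw": 0,"fingers": 0.38},
  ],
)

```text
clock: 10.8
eef_pos: [0.5692, 0.0317, 0.2357]
tool_rot: [0.653, 0.757, 0.005, 0.005]
ft_force: [1.3, 0.1, -0.0]
grip_width: 0.0323
grasp_force: 0.0
```

Run:
```python
from chk import *
O=np.array([.5696,.0297]); Rz=R.from_euler('z',8.4,degrees=True).as_matrix()[:2,:2]
c=cam('wrist'); save(c,'w5.png',s=1.5); print(ray(c,0,0,0),)
m=mask(c,(3,120,30),(13,255,255)); k=max(cv2.findContours(m,cv2.RETR_EXTERNAL,cv2.CHAIN_APPROX_NONE)[0],key=cv2.contourArea)
w=np.array([(Rz.T@(ray(c,*x[0],.078)[:2]-O))*1000 for x in k],np.float32); print(cv2.minAreaRect(w),w.min(0),w.max(0))
go(*( [.5732,-.1399,.22]),98.6)
```

```text
[0.2989 0.149  0.    ]
((-4.107577800750732, 0.7820663452148438), (197.4455108642578, 19.54072380065918), 89.82856750488281) [-13.929  -97.9643] [ 5.7818 99.4914]
p [0.5677 0.0316 0.2323] th 98.48 delta [-0.5682 -0.0667  0.0408] yaw -0.003 t 10.85 j [ 0.06  0.37  0.19  1.38 -0.    1.48] F [-0.1  1.1 -0.6]
```

View pics/w5.png

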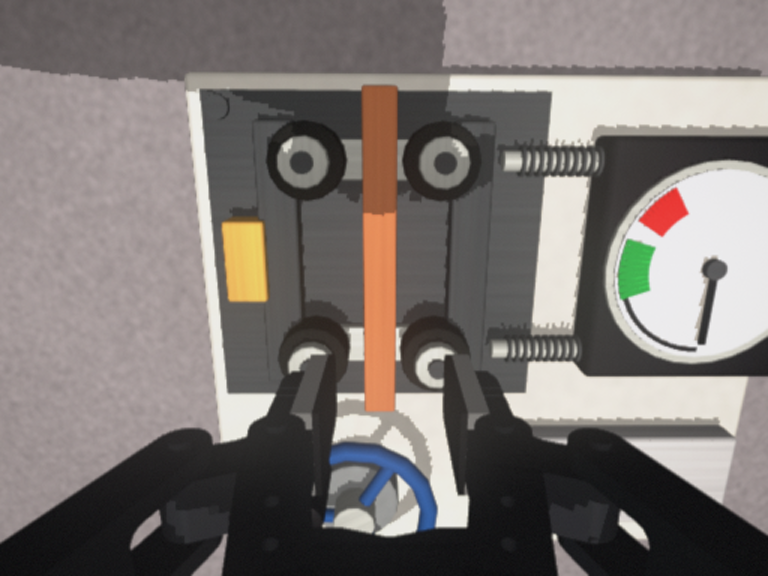

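The bar lies in the bed at station x −4 mm, y +1 mm, from (380,87) to (380,410), between the rollers and released. The needle is slack, and the wheel is at the bottom centre. Next is a look at the handle.

```bash
python3 -c "
from h import *
go(.565,-.18,.23,98.6)"
```

```text
p [0.5677 0.0316 0.2323] th 98.48 delta [-0.6964 -0.1131  0.0071] yaw -0.003 t 10.85 j [ 0.06  0.37  0.19  1.38 -0.    1.48] F [-0.1  1.1 -0.6]
```

Request:
jog_arm(
  deltas=[
    {"delta_pos": [-0.7,-0.11,0],"yaw": 0,"fingers": 0.8},
    {"delta_pos": [-0.7,-0.11,0],"yaw": 0,"fingers": 0.8},
    {"delta_pos": [-0.7,-0.11,0],"yaw": 0,"fingers": 0.8},
    {"delta_pos": [-0.7,-0.11,0],"yaw": 0,"fingers": 0.8},
    {"delta_pos": [-0.7,-0.11,0],"yaw": 0,"fingers": 0.8},
    {"delta_pos": [-0.7,-0.11,0],"yaw": 0,"fingers": 0.8},
    {"delta_pos": [-0.7,-0.11,0],"yaw": 0,"fingers": 0.8},
  ],
)

```text
clock: 11.55
eef_pos: [0.5632, -0.1803, 0.2264]
tool_rot: [0.653, 0.757, 0.0, -0.001]
ft_force: [-0.3, 0.5, -0.1]
grip_width: 0.0685
grasp_force: 0.0
```

Run:
```python
from chk import *
c=cam('wrist'); save(c,'w6.png',s=1.5)
m=mask(c,(100,100,40),(125,255,255)); k=max(cv2.findContours(m,cv2.RETR_EXTERNAL,cv2.CHAIN_APPROX_NONE)[0],key=cv2.contourArea)
print(cv2.fitEllipse(k)); w=np.array([ray(c,*x[0],.096)[:2]*1000 for x in k],np.float32); print('hub',cv2.minEnclosingCircle(w))
go(.54,-.104,.2,98.6)
```

```text
((279.81463623046875, 133.06210327148438), (122.39866638183594, 125.04473114013672), 30.888776779174805)
hub ((572.77392578125, -141.38429260253906), 54.16009521484375)
p [ 0.5635 -0.1796  0.2267] th 98.56 delta [ 0.2607 -0.0397  0.0893] yaw -0.001 t 11.6 j [-0.31  0.43  0.26  1.4   0.    1.11] F [ 0.4  1.2 -1. ]
```

View pics/w6.png

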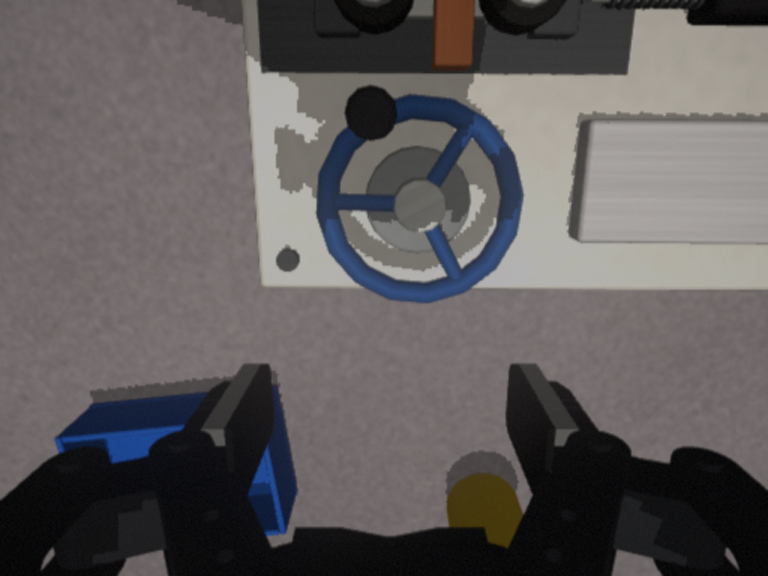

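The wheel centre is at (420,203) and the handle top is the black disc at (370,112). The bin and bottle are clear, at the bottom.

Run:
```python
from chk import *
c=cam('wrist'); H=ray(c,370/1.5-.17,112/1.5-.17,.148)[:2]; C=np.array([.5735,-.1412]); d=H-C
print(H,d,np.linalg.norm(d),np.degrees(np.arctan2(d[1],d[0])), 'wheel',np.radians((188.4-np.degrees(np.arctan2(d[1],d[0])))))
go(H[0],H[1],.2,98.6); go(H[0],H[1],.113,98.6)
```

```text
[ 0.5433 -0.101 ] [-0.0302  0.0402] 0.05025533662536188 126.8853536562748 wheel 1.0736331168978963
p [ 0.5637 -0.1792  0.2269] th 98.6 delta [ 0.2679 -0.0279  0.0898] yaw 0.0 t 11.65 j [-0.31  0.43  0.26  1.4   0.    1.11] F [ 0.4 -0.3 -0.1]
p [ 0.5637 -0.1792  0.2269] th 98.6 delta [ 0.2677 -0.0277  0.3798] yaw 0.0 t 11.65 j [-0.31  0.43  0.26  1.4   0.    1.11] F [ 0.4 -0.3 -0.1]
```

Request:
jog_arm(
  deltas=[
    {"delta_pos": [0.15,-0.016,0],"yaw": 0,"fingers": 0.8},
    {"delta_pos": [0.268,-0.028,0],"yaw": 0,"fingers": 0.8},
    {"delta_pos": [0.268,-0.028,0.05],"yaw": 0,"fingers": 0.8},
    {"delta_pos": [0.268,-0.028,0.15],"yaw": 0,"fingers": 0.8},
    {"delta_pos": [0.268,-0.028,0.25],"yaw": 0,"fingers": 0.8},
    {"delta_pos": [0.268,-0.028,0.33],"yaw": 0,"fingers": 0.8},
    {"delta_pos": [0.268,-0.028,0.37],"yaw": 0,"fingers": 0.8},
    {"delta_pos": [0.268,-0.028,0.378],"yaw": 0,"fingers": 0.8},
    {"delta_pos": [0.268,-0.028,0.378],"yaw": 0,"fingers": 0.8},
  ],
)

```text
clock: 12.55
eef_pos: [0.5439, -0.1021, 0.1142]
tool_rot: [0.652, 0.758, 0.0, 0.0]
ft_force: [0.2, -0.1, 0.4]
grip_width: 0.0683
grasp_force: 0.0
```

Run:
```python
from chk import *
go(.5433,-.101,.113,98.6)
```

```text
p [ 0.5439 -0.1021  0.1142] th 98.55 delta [ 0.0039 -0.0015  0.0041] yaw -0.001 t 12.55 j [-0.19  0.42 -0.05  1.1   0.    1.24] F [ 0.2 -0.1  0.4]
```

Request:
jog_arm(
  deltas=[
    {"delta_pos": [0.003,-0.001,0],"yaw": 0,"fingers": 0},
    {"delta_pos": [0.003,-0.001,0],"yaw": 0,"fingers": 0},
    {"delta_pos": [0.003,-0.001,0],"yaw": 0,"fingers": 0},
    {"delta_pos": [0.003,-0.001,0],"yaw": 0,"fingers": 0},
    {"delta_pos": [0.003,-0.001,0],"yaw": 0,"fingers": 0},
    {"delta_pos": [0.003,-0.001,0],"yaw": 0,"fingers": 0},
    {"delta_pos": [0.003,-0.001,0],"yaw": 0,"fingers": 0},
    {"delta_pos": [0.003,-0.001,0],"yaw": 0,"fingers": 0},
  ],
)

```text
clock: 13.35
eef_pos: [0.5437, -0.1021, 0.1148]
tool_rot: [0.653, 0.757, 0.0, 0.001]
ft_force: [-0.3, 0.3, 5.8]
grip_width: 0.0206
grasp_force: 58.5
```

```bash
cat > arc.py <<'E'
from chk import *
import sys
C=np.array([.5735,-.1412])
def arc(a0,a1,n):
    """tool-axis unit rows along clockwise arc from world angle a0 to a1 (deg), rel. to circle point at a0"""
    o,p,X=pose(); s=lambda a:np.array([np.cos(np.radians(a)),np.sin(np.radians(a)),0])*.05
    d=np.array([0,0,0]); print('meas ang',np.degrees(np.arctan2(*(p[:2]-C)[::-1])),'r',np.linalg.norm(p[:2]-C))
    for a in np.linspace(a0,a1,n+1)[1:]:
        print(round(a,1),((X.T@(s(a)-s(a0)))/.3).round(3)[:2].tolist())
E
python3 - <<'E'
from arc import *
go(.5433,-.101,.113,98.6)
for q in ((126.9,-23.1),(-23.1,-173.1)): arc(*q,10)
E
```

```text
p [ 0.5437 -0.1021  0.1148] th 98.47 delta [ 0.0039 -0.0006  0.006 ] yaw -0.003 t 13.35 j [-0.19  0.42 -0.06  1.09  0.    1.24] F [-0.3  0.3  5.8]
meas ang 127.37426244335985 r 0.049170031662989035
111.9 [0.016, 0.041]
96.9 [0.02, 0.084]
81.9 [0.013, 0.127]
66.9 [-0.005, 0.167]
51.9 [-0.032, 0.2]
36.9 [-0.067, 0.226]
21.9 [-0.108, 0.241]
6.9 [-0.151, 0.246]
-8.1 [-0.194, 0.239]
-23.1 [-0.234, 0.221]
meas ang 127.37426244335985 r 0.049170031662989035
-38.1 [-0.034, -0.027]
-53.1 [-0.059, -0.063]
-68.1 [-0.075, -0.103]
-83.1 [-0.079, -0.147]
-98.1 [-0.072, -0.19]
-113.1 [-0.055, -0.229]
-128.1 [-0.027, -0.263]
-143.1 [0.008, -0.289]
-158.1 [0.049, -0.304]
-173.1 [0.092, -0.309]
```

Request:
jog_arm(
  deltas=[
    {"delta_pos": [0.016,0.041,0],"yaw": 0,"fingers": 0},
    {"delta_pos": [0.02,0.084,0],"yaw": 0,"fingers": 0},
    {"delta_pos": [0.013,0.127,0],"yaw": 0,"fingers": 0},
    {"delta_pos": [-0.005,0.167,0],"yaw": 0,"fingers": 0},
    {"delta_pos": [-0.032,0.2,0],"yaw": 0,"fingers": 0},
    {"delta_pos": [-0.067,0.226,0],"yaw": 0,"fingers": 0},
    {"delta_pos": [-0.108,0.241,0],"yaw": 0,"fingers": 0},
    {"delta_pos": [-0.151,0.246,0],"yaw": 0,"fingers": 0},
    {"delta_pos": [-0.194,0.239,0],"yaw": 0,"fingers": 0},
    {"delta_pos": [-0.234,0.221,0],"yaw": 0,"fingers": 0},
    {"delta_pos": [-0.234,0.221,0],"yaw": 0,"fingers": 0},
  ],
)

```text
clock: 14.45
eef_pos: [0.6192, -0.1624, 0.1148]
tool_rot: [0.653, 0.757, 0.001, 0.0]
ft_force: [-1.1, -0.2, 6.0]
grip_width: 0.0204
grasp_force: 59.2
```

Run:
```python
from arc import *
go(.5433,-.101,.113,98.6)
arc(-23.1,-173.1,10)
```

```text
p [ 0.6192 -0.1624  0.1148] th 98.41 delta [ 0.2395 -0.2204  0.0058] yaw -0.004 t 14.45 j [-0.26  0.58  0.22  1.2   0.    1.17] F [-1.1 -0.2  6. ]
meas ang -24.876594235249293 r 0.05039126213229137
-38.1 [-0.034, -0.027]
-53.1 [-0.059, -0.063]
-68.1 [-0.075, -0.103]
-83.1 [-0.079, -0.146]
-98.1 [-0.073, -0.189]
-113.1 [-0.055, -0.229]
-128.1 [-0.028, -0.263]
-143.1 [0.008, -0.289]
-158.1 [0.048, -0.304]
-173.1 [0.092, -0.309]
```

Tracking is good and the forces are low, so I continue.

Request:
jog_arm(
  deltas=[
    {"delta_pos": [-0.034,-0.027,0],"yaw": 0,"fingers": 0},
    {"delta_pos": [-0.059,-0.063,0],"yaw": 0,"fingers": 0},
    {"delta_pos": [-0.075,-0.103,0],"yaw": 0,"fingers": 0},
    {"delta_pos": [-0.079,-0.146,0],"yaw": 0,"fingers": 0},
    {"delta_pos": [-0.073,-0.189,0],"yaw": 0,"fingers": 0},
    {"delta_pos": [-0.055,-0.229,0],"yaw": 0,"fingers": 0},
    {"delta_pos": [-0.028,-0.263,0],"yaw": 0,"fingers": 0},
    {"delta_pos": [0.008,-0.289,0],"yaw": 0,"fingers": 0},
    {"delta_pos": [0.048,-0.304,0],"yaw": 0,"fingers": 0},
    {"delta_pos": [0.092,-0.309,0],"yaw": 0,"fingers": 0},
    {"delta_pos": [0.092,-0.309,0],"yaw": 0,"fingers": 0},
  ],
)

```text
clock: 15.55
eef_pos: [0.5238, -0.1485, 0.1148]
tool_rot: [0.653, 0.757, -0.0, 0.002]
ft_force: [-1.0, -1.4, 6.3]
grip_width: 0.0203
grasp_force: 59.4
```

Run:
```python
from arc import *
go(.5433,-.101,.113,98.6)
arc(-173.1,-229.1,7)
```

```text
p [ 0.5238 -0.1485  0.1148] th 98.48 delta [0.147  0.0876 0.0057] yaw -0.003 t 15.55 j [-0.28  0.4  -0.08  1.08 -0.    1.15] F [-1.  -1.4  6.3]
meas ang -171.65795206072502 r 0.050236200055559434
-181.1 [0.023, 0.002]
-189.1 [0.046, 0.008]
-197.1 [0.067, 0.016]
-205.1 [0.088, 0.028]
-213.1 [0.106, 0.042]
-221.1 [0.122, 0.059]
-229.1 [0.136, 0.077]
```

Request:
jog_arm(
  deltas=[
    {"delta_pos": [0.023,0.002,0],"yaw": 0,"fingers": 0},
    {"delta_pos": [0.046,0.008,0],"yaw": 0,"fingers": 0},
    {"delta_pos": [0.067,0.016,0],"yaw": 0,"fingers": 0},
    {"delta_pos": [0.088,0.028,0],"yaw": 0,"fingers": 0},
    {"delta_pos": [0.106,0.042,0],"yaw": 0,"fingers": 0},
    {"delta_pos": [0.122,0.059,0],"yaw": 0,"fingers": 0},
    {"delta_pos": [0.136,0.077,0],"yaw": 0,"fingers": 0},
    {"delta_pos": [0.136,0.077,0],"yaw": 0,"fingers": 0},
    {"delta_pos": [0.136,0.077,0],"yaw": 0,"fingers": 0},
  ],
)

```text
clock: 16.45
eef_pos: [0.54, -0.1051, 0.1147]
tool_rot: [0.653, 0.757, -0.001, 0.0]
ft_force: [-3.0, -2.8, 8.6]
grip_width: 0.0204
grasp_force: 60.0
```

Run:
```python
from arc import *
arc(-229.1,-241,3)
b=cam('scene');P=b['Rm']@np.array([.7595,.0585,.086])+b['t']; u,v=b['fx']*P[0]/P[2]+b['cx'],b['fy']*P[1]/P[2]+b['cy']; u,v=int(u),int(v); print(u,v)
a=cam('top');P=a['Rm']@np.array([.7595,.0585,.086])+a['t']; s,t=int(a['fx']*P[0]/P[2]+a['cx']),int(a['fy']*P[1]/P[2]+a['cy'])
f=lambda c,u,v: cv2.resize(c['image'][v-32:v+32,u-32:u+32,::-1],(400,400),interpolation=cv2.INTER_CUBIC)
cv2.imwrite('pics/dial.png',np.hstack([f(b,u,v),f(a,s,t)]))
```

```text
meas ang 132.869805259917 r 0.049287627460205395
-233.1 [0.006, 0.01]
-237.0 [0.011, 0.02]
-241.0 [0.015, 0.031]
195 236
```

View pics/dial.png

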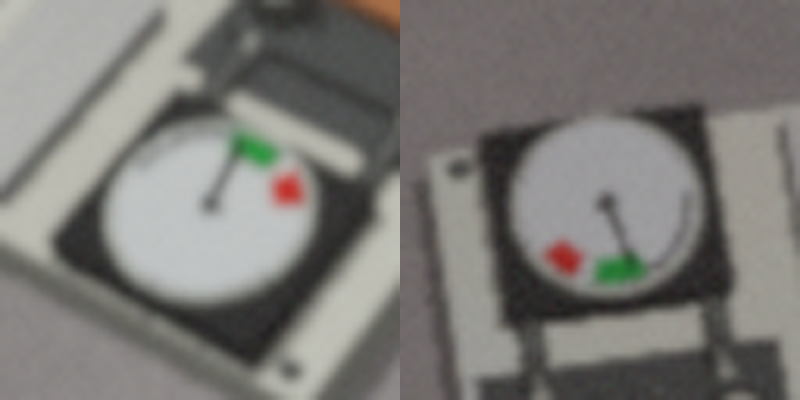

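The needle stands at the entry edge of the green band in both views: the tip is at (237,152) in the scene crop and (633,258) in the top crop. Winding about 26° more brings it to the middle.

Run:
```python
from arc import *
arc(-229.1,-255,5)
```

```text
meas ang 132.86061977252012 r 0.04927505243556777
-234.3 [0.008, 0.013]
-239.5 [0.014, 0.027]
-244.6 [0.019, 0.041]
-249.8 [0.023, 0.056]
-255.0 [0.025, 0.07]
```

Request:
jog_arm(
  deltas=[
    {"delta_pos": [0.008,0.013,0],"yaw": 0,"fingers": 0},
    {"delta_pos": [0.014,0.027,0],"yaw": 0,"fingers": 0},
    {"delta_pos": [0.019,0.041,0],"yaw": 0,"fingers": 0},
    {"delta_pos": [0.023,0.056,0],"yaw": 0,"fingers": 0},
    {"delta_pos": [0.025,0.07,0],"yaw": 0,"fingers": 0},
    {"delta_pos": [0.025,0.07,0],"yaw": 0,"fingers": 0},
    {"delta_pos": [0.025,0.07,0],"yaw": 0,"fingers": 0},
  ],
)

```text
clock: 17.25
eef_pos: [0.5589, -0.0944, 0.1148]
tool_rot: [0.653, 0.757, -0.001, -0.0]
ft_force: [-4.9, -1.1, 9.5]
grip_width: 0.0204
grasp_force: 60.2
```

```bash
cat > needle.py <<'E'
from chk import *
def needle(c):
    Rz=R.from_euler('z',8.4,degrees=True).as_matrix(); D=np.array([.7595,.0585,.086])
    P=lambda q:(lambda k:(c['fx']*k[0]/k[2]+c['cx'],c['fy']*k[1]/k[2]+c['cy']))(c['Rm']@q+c['t'])
    g=cv2.cvtColor(c['image'],cv2.COLOR_RGB2GRAY).astype(np.float32)
    H=cv2.cvtColor(c['image'],cv2.COLOR_RGB2HSV)
    def at(a,r): # clockwise from -y
        return P(D+Rz@np.array([-np.sin(a)*r,-np.cos(a)*r,0]))
    A=np.arange(-.6,2.8,.02); v=[np.mean([cv2.getRectSubPix(g,(1,1),at(a,r))[0,0] for r in (.018,.024,.03,.036)]) for a in A]
    gr=[a for a in A if 45<H[tuple(int(round(x)) for x in at(a,.047)[::-1])][0]<85 and H[tuple(int(round(x)) for x in at(a,.047)[::-1])][1]>90]
    print('needle',A[int(np.argmin(v))],'min',min(v),'med',np.median(v),'green',min(gr,default=None),max(gr,default=None))
E
python3 -c "
from needle import *
needle(cam('top'));needle(cam('scene'));go(.5433,-.101,.113,98.6)"
```

```text
needle 1.6200000000000019 min 112.565544 med 154.57375 green 1.1800000000000015 1.800000000000002
needle 1.6200000000000019 min 140.66815 med 191.8117 green 1.2400000000000015 1.8800000000000021
p [ 0.5589 -0.0944  0.1147] th 98.44 delta [-0.0141 -0.0546  0.0059] yaw -0.004 t 17.35 j [-0.17  0.45 -0.01  1.11 -0.    1.26] F [-4.7 -1.3  9.3]
```

The needle reads about 1.6 in both views, mid-green. I let go and rise.

Request:
jog_arm(
  deltas=[
    {"delta_pos": [0.025,0,0],"yaw": 0,"fingers": 0.6},
    {"delta_pos": [0,0,0],"yaw": 0,"fingers": 0.6},
    {"delta_pos": [0,0,0],"yaw": 0,"fingers": 0.6},
    {"delta_pos": [0,0,0],"yaw": 0,"fingers": 0.6},
    {"delta_pos": [0,0,0],"yaw": 0,"fingers": 0.6},
    {"delta_pos": [0,0,-0.05],"yaw": 0,"fingers": 0.6},
    {"delta_pos": [0,0,-0.15],"yaw": 0,"fingers": 0.6},
    {"delta_pos": [0,0,-0.3],"yaw": 0,"fingers": 0.6},
    {"delta_pos": [0,0,-0.4],"yaw": 0,"fingers": 0.6},
    {"delta_pos": [0,0,-0.4],"yaw": 0,"fingers": 0.6},
    {"delta_pos": [0,0,-0.4],"yaw": 0,"fingers": 0.6},
  ],
)

```text
clock: 18.45
eef_pos: [0.5602, -0.0937, 0.2344]
tool_rot: [0.653, 0.757, 0.001, 0.001]
ft_force: [0.3, -0.5, 0.2]
grip_width: 0.0511
grasp_force: 0.0
```

```bash
python3 -c "
from needle import *
needle(cam('top'));needle(cam('scene'));go(.5433,-.101,.113,98.6)
c=cam('wrist');O=np.array([.5696,.0297]); Rz=R.from_euler('z',8.4,degrees=True).as_matrix()[:2,:2]
m=mask(c,(3,120,30),(13,255,255)); k=max(cv2.findContours(m,cv2.RETR_EXTERNAL,cv2.CHAIN_APPROX_NONE)[0],key=cv2.contourArea)
w=np.array([(Rz.T@(ray(c,*x[0],.078)[:2]-O))*1000 for x in k],np.float32); print(cv2.minAreaRect(w),w.min(0),w.max(0))"
```

```text
needle 1.6200000000000019 min 112.25645 med 153.47385 green 1.1800000000000015 1.800000000000002
needle 1.6200000000000019 min 140.99966 med 192.55408 green 1.2400000000000015 1.8800000000000021
p [ 0.559  -0.0935  0.2323] th 98.48 delta [-0.0172 -0.0544  0.3978] yaw -0.003 t 18.55 j [-0.17  0.38  0.2   1.39  0.    1.26] F [1.  0.6 0.7]
((6.648249626159668, -39.95219421386719), (116.81978607177734, 21.550851821899414), 89.8064956665039) [ -4.2268 -98.3341] [17.3521 18.4242]
```

The bar is clamped at x ≈ +7 mm, its end is still at y −98 mm, and the needle is steady in the green. I hand the job in.

```bash
python3 -c "
from workcell import bot
print(bot.job_done())"
```

```text
the job is handed in; nothing more can be done
None
```

The job is handed in: the bar lies centred and clamped in the bed, the needle read about 1.6 rad (mid-green) before and after I let go of the wheel, and it took about 19 s of robot time.

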